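Set a ratchet prop stand four clicks up and lay a tube level across the pair

ROBOT

A 6-joint arm with a two-finger parallel gripper is mounted at the origin on the work surface. World frame = base frame: x ahead of the robot, y to its left, z up, the work surface at z = 0. Lengths are in m, angles in rad, forces in N, time in s.
With the tool pointing down it reaches from about 0.25 to 0.775 m from the base axis. Payload 4 kg.
Tool frame: the origin (TCP) lies midway between the tips of the shut fingers; the grasp point (between the pads) lies 19 mm behind it; z points along the fingers, x is the direction in which the jaws open and shut, and the axes are right-handed (so a half turn about z gives the same grasp; the last joint's range is limited). The gripper opens to 94 mm and grips with 3 to 60 N. Pads are 16 mm wide; open, the fingers measure 119 mm over their backs; the gripper's body (75 mm by 177 mm) begins 78 mm behind the grasp point.
Start: joints at [-1.378, 0.087, 1.371, -0, 1.684, -0.103], TCP at [0.16, -0.526, 0.206] pointing down, gripper open.
Joint ranges: [-3.1, 3.1], [-0.76, 2.03], [0.27, 2.55], [-1.08, 4.22], [0.17, 2.65], [-2.57, 2.57]. Speed limits (rad/s): [2.79, 2.79, 3.14, 3.14, 3.14, 3.14].

INTERFACE

Orientations are given as [roll, pitch, yaw] about the fixed x, y, z axes, in that order (R = Rz(yaw) Ry(pitch) Rx(roll)).
In Python, from bench import robot, eyes, close_job gives the robot as it stands.
- The arm moves only by the shell command python3 -m jog 'ROWS'. ROWS is JSON, a list of rows, each a list of 3 entries, a list of its own where there are three numbers: the turn, a rotation vector about the tool's x, y, z in degrees, then the shift along the tool's x, y, z in mm, then the closure, from -1 (fully open) to 1 (shut). In form: [[[wx, wy, wz], [x, y, z], claw], ...]. A call has 1 to 5 rows; each row is the pose to reach, as a shift and turn from the pose commanded when the call began, along the tool's axes at that moment; what a row does not reach only later rows make up. A row lasts 1/10 s, in which the tool goes at most 50 mm and 8.59 degrees, less where a joint would pass 70% of its speed; a pose out of reach is approached as far as the arm can. A call with a gripper value outside its range is refused whole. The fingers move at their own pace and stop on an object; the grip force is fixed at half the most. Time passes only in rows, so rows that repeat a pose let the fingers close. It gives the time, the measured TCP pose, the force and the opening at its end, in the units of the state.
- robot.get_obs(): the state, without advancing time (a new reading comes with each control period).
- eyes.snapshot(name): name is "scene" or "top" or "wrist"; returns (picture, depth): 384x512x3 uint8, red, green, blue; 384x512 float32, m along the optical axis (not along the pixel's ray), 0 where there is no reading.
- eyes.camera_params(name): a dict with "mtx" (3x3 intrinsics, pixels), "world_to_cam" (4x4, takes a point from world to camera coordinates). Camera axes: x right, y up, looking along -z (the intrinsics and any distortion apply to the point x, -y, -z); pixel columns grow to the right and rows downward; lengths in m; the calibration is good to about 2 mm. A picture is of the moment at which its call begins: read the wrist's pose just before it. camera_params takes no time and is no camera call; for the wrist camera it gives the pose at the moment of the call.
- close_job(): hands the job in, once; it reports no verdict.
The state is a dict: "time": time; "joint_positions": joint angles; "qvel": joint speeds; "joint_torque": joint torques, N m; "tool_pos": TCP position; "ee_rot": TCP orientation; "wrist_force": force on the tool from outside, world axes, zero at the start; "wrist_torque": the same for the moment, N m; "width": finger opening in m.
Only numpy, scipy, OpenCV 4.12 (cv2) and the standard library are available. Lean on these libraries where they do the work, as an engineer would, in place of code of your own. Each camera call takes 0.05 s, during which the arm holds its last target. There are 200 camera calls.

TASK

Set the lower of the two ratchet prop stands to match its partner: take hold of its saddle, draw the column up exactly four clicks of the pawl, then push the saddle back down firmly (about 20 newtons for half a second, never more than 30) so that the notch seats on the pawl. Then lay the square steel tube gently across both saddles, its middle about midway between the stands, so that it rests level in both, and let go. Leave the pliers, the tape roll and the pencil cup where they are.

Things in the scene. Friction and masses are not known exactly. Their poses are not given: they have to be found in the camera images.
- low_stand: The stand to set: a grey steel bench prop stand like a small axle stand, fixed to the table. Origin: centre of its foot frame on the table, z up. Foot frame 140 x 140 mm; four splayed legs carry a square sleeve, 31 x 31 mm with a 39 mm rim band. A 20 mm square column slides straight up and down in the sleeve on the origin's vertical axis, without turning, and carries the saddle.
- grip_height (a point): A fixed point on low_stand's axis, 170 mm above the table: the saddle's grip block is always there at the start. The saddle: block 54 mm along the stand's x, 26 mm along its y, 30 mm high; its top is the flat seat between two flared horns (8 mm thick, 23 mm high, 26 mm along y, 38 mm apart at the seat, 49 at the tips), so work lies along y. The seat starts 175 to 195 mm up: not known beforehand.
- sleeve_top (a point): Top of low_stand's sleeve, on the axis, 115 mm above the table; 30 mm or more of bare column stands between it and the block. Friction keeps the column where it is left: moving it up takes about 10 N, down 2 to 5 N. It starts below its first notch: the first click comes 8 to 28 mm up, seven more at 6 mm steps. Seated after four clicks, the seat is 220.5 mm above the table.
- pawl (a point): Pivot pin of low_stand's spring pawl, 23 mm out on the stand's +x side, 76 mm up; it stays put. The nose climbs each saw tooth over 2.5 mm of lift, adding 4 to 6 N to the pull; this falls away at the tooth's 1.2 mm wide crest, then the nose clicks in under it and holds the column if pushed down. A release tail with a black rubber bar slopes out to 71.5 mm from the axis: leave it alone.
- set_stand: The partner stand, of the same make and size and fixed too, 250 to 270 mm from low_stand along their common y axis, on either side, and turned the same way. Its column already stands four clicks up and does not move. Origin: centre of its foot frame on the table, z up.
- set_saddle (a point): The middle of the seat of set_stand's saddle, 220.5 mm above the table; its axes are those of the stand.
- tube: The work: a straight square dark steel tube, 360 mm long, 20 x 20 mm, about 0.3 to 0.5 kg, lying flat on the table between the robot and the stands, roughly along y. Origin: its middle, on its axis (10 mm above the table at the start); its x axis runs along its length.
- pliers: Bystander: pliers with red handles, 180 mm long, lying on the table; origin under the rivet.
- tape: Bystander: roll of black tape, 90 mm across, 24 mm high, lying flat; origin under its centre.
- pencil_cup: Bystander: white cup with pencils, 76 mm across, 165 mm high over the pencils; origin under its centre.
There are look-alikes about, which are no part of the job. Leave any blue look-alike of the low_stand alone.

How it is judged:
By the outcome, as a careful person would: the job done as asked, in the order asked, and still so for the second after the job is handed in, with the robot touching nothing.
It also fails if it takes over 72 s, if anything falls off the work surface, if the arm or the gripper's body presses on something with over 40 N, if the wrist force passes 120 N, or if a joint passes its speed limit or range.

## Working session

There is one attempt and no reset: what is moved stays moved. The work goes in short steps, Python scripts to look and compute and a shell command to move; the robot and the scene stay as the last step left them, time stands still between calls to the robot, and variables do not carry over. Pictures are saved under pics/ and viewed, about 8 in all and at most 12, crops included, and the job is handed in when it is done.

```bash
ls; mkdir -p pics
cat > h.py <<'E'
import numpy as np, cv2
from bench import robot, eyes
def snap(n):
    P=eyes.camera_params(n); im,d=eyes.snapshot(n); return P,im,d
def pts(P,d):
    K=np.array(P['mtx']);T=np.linalg.inv(np.array(P['world_to_cam']))
    v,u=np.mgrid[:d.shape[0],:d.shape[1]]
    c=np.stack([(u-K[0,2])/K[0,0]*d,-(v-K[1,2])/K[1,1]*d,-d,np.ones_like(d)],-1)
    w=(c@T.T)[...,:3]; w[d==0]=np.nan; return w
def ray(P,u,v,z):
    K=np.array(P['mtx']);T=np.linalg.inv(np.array(P['world_to_cam']))
    r=T[:3,:3]@np.array([(u-K[0,2])/K[0,0],-(v-K[1,2])/K[1,1],-1]);o=T[:3,3]
    return o+r*(z-o[2])/r[2]
E
python3 - <<'E'
from h import *
for n in("scene","top"):
    P,im,d=snap(n); np.savez(f'{n}.npz',im=im,d=d,K=P['mtx'],T=P['world_to_cam'])
    cv2.imwrite(f'pics/{n}.png',im[...,::-1]); print(n,P)
print(robot.get_obs())
E
```

```text
pics
scene {'mtx': array([[350.60590482,   0.        , 253.51384721],
       [  0.        , 350.60590482, 189.03040645],
       [  0.        ,   0.        ,   1.        ]]), 'world_to_cam': array([[ 0.37484196,  0.9270701 ,  0.0058763 , -0.20239379],
       [-0.75937764,  0.30339052,  0.57558647,  0.26450151],
       [ 0.5318262 , -0.2202163 ,  0.81771981, -1.30969495],
       [ 0.        ,  0.        ,  0.        ,  1.        ]])}
top {'mtx': array([[354.44191407,   0.        , 252.70762393],
       [  0.        , 354.44191407, 190.6283628 ],
       [  0.        ,   0.        ,   1.        ]]), 'world_to_cam': array([[-0.0178158 , -0.99970578, -0.01646067,  0.02989857],
       [ 0.99569835, -0.01923674,  0.09063526, -0.52211264],
       [-0.09092525, -0.01477512,  0.99574811, -1.15908659],
       [ 0.        ,  0.        ,  0.        ,  1.        ]])}
{'time': 0.1, 'joint_positions': array([-1.37808831e+00,  8.78956155e-02,  1.37213309e+00,  9.79275700e-06,
        1.68359811e+00, -1.03124285e-01]), 'qvel': array([-0.00085907, -0.0029088 , -0.00143587,  0.00111672, -0.00118364,
        0.00039116]), 'joint_torque': array([ 2.63321308e-03, -3.41251194e+01, -3.03301978e+01,  7.20780459e-02,
        3.03666014e-02, -9.29502994e-05]), 'tool_pos': array([ 0.16023327, -0.5256116 ,  0.20439809]), 'ee_rot': array([-3.14137357e+00,  2.02235438e-03, -1.27496272e+00]), 'wrist_force': array([-0.07497069, -0.25842649,  0.13691392]), 'wrist_torque': array([ 0.02881748,  0.00580169, -0.00573059]), 'width': 0.09366823837650472}
```

View pics/scene.png

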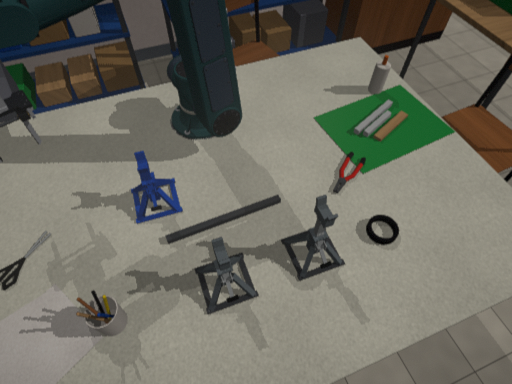

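View pics/top.png

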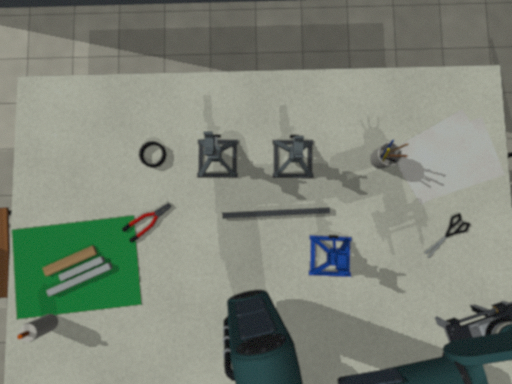

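Scene: two grey stands, one at (228,275), which is low, and one at (313,240), which is tall. The blue one at (155,190) is the look-alike. In top view: low stand (294,157), set stand (218,157), blue (330,256), tube (223–330,213), pliers (147,222), tape (152,154), cup (390,153).

Run:
```python
from h import *
big=[]
for n,boxes in (("top",{'low':(265,125,322,185),'set':(190,125,247,185),'tube':(215,200,338,225)}),("scene",{'low':(185,230,265,315),'set':(275,190,350,285),'tube':(155,190,290,248)})):
    z=np.load(n+'.npz');P={'mtx':z['K'],'world_to_cam':z['T']};im=z['im'];w=pts(P,z['d'])
    hsv=cv2.cvtColor(im,cv2.COLOR_RGB2HSV)
    for k,(a,b,c,e) in boxes.items():
        sub=w[b:e,a:c];q=sub[np.isfinite(sub[...,2])]
        if k=='tube':
            m=(hsv[b:e,a:c,2]<85)
            vs,us=np.nonzero(m); 
            M=np.uint8(m)*255; nl,lab,st,ce=cv2.connectedComponentsWithStats(M); i=1+np.argmax(st[1:,4])
            vs,us=np.nonzero(lab==i)
            p=np.array([ray(P,u+a,v+b,0.015) for u,v in zip(us,vs)])[:,:2]
            r=cv2.minAreaRect((p*1000).astype(np.float32));print(n,k,r,np.median(sub[lab==i],0)); continue
        f=q[(q[:,2]>.012)]
        print(n,k,'zmax',np.sort(q[:,2])[-8:-1].round(3))
        s=q[q[:,2]>q[:,2].max()-.03]; print('  saddle n',len(s),'bbox',s.min(0).round(3),s.max(0).round(3))
        l=q[(q[:,2]>.008)&(q[:,2]<.02)]; print('  foot',len(l),np.percentile(l,2,0).round(3),np.percentile(l,98,0).round(3))
        M=np.uint8((hsv[b:e,a:c,2]<110))*255
        big.append(cv2.resize(im[b:e,a:c,::-1],(380,290),interpolation=cv2.INTER_CUBIC))
cv2.imwrite('pics/crops.png',np.vstack([np.hstack(big[:2]),np.hstack(big[2:])]))
```

```text
top low zmax [0.202 0.202 0.202 0.203 0.204 0.204 0.204]
  saddle n 187 bbox [ 0.6   -0.13   0.175] [ 0.662 -0.103  0.205]
  foot 116 [ 0.567 -0.184  0.008] [ 0.696 -0.05   0.02 ]
top set zmax [0.244 0.244 0.244 0.245 0.245 0.245 0.245]
  saddle n 221 bbox [0.608 0.127 0.216] [0.672 0.153 0.246]
  foot 99 [0.575 0.075 0.008] [0.703 0.205 0.019]
top tube ((447.3564453125, -55.86021423339844), (18.665937423706055, 354.7776184082031), 1.8069607019424438) [ 0.44777789 -0.05250498  0.0196561 ]
scene low zmax [0.202 0.202 0.203 0.203 0.203 0.203 0.203]
  saddle n 327 bbox [ 0.6   -0.132  0.174] [ 0.665 -0.105  0.204]
  foot 190 [ 0.453 -0.184  0.008] [ 0.696 -0.057  0.019]
scene set zmax [0.244 0.244 0.244 0.244 0.244 0.244 0.245]
  saddle n 325 bbox [0.607 0.124 0.215] [0.672 0.152 0.245]
  foot 149 [0.437 0.075 0.008] [0.703 0.308 0.02 ]
scene tube ((450.59033203125, -54.29933166503906), (29.812273025512695, 361.1007080078125), 1.5628585815429688) [nan nan nan]
```

View pics/crops.png

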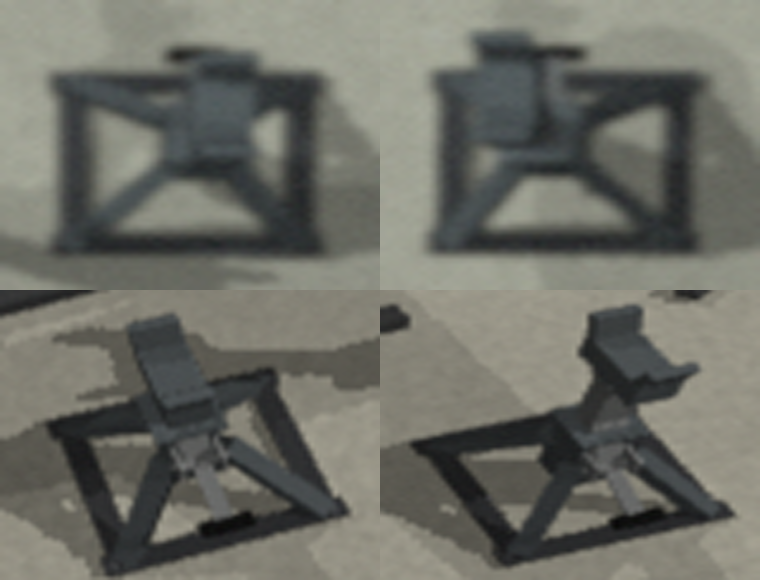

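Crops: left is the low stand and right is the set stand. Both are grey, with horns along x and the black pawl bar on +x; the left saddle is lower (horn tips at 203 mm against 244), so it is the one to set. Its axis is at about (0.632, −0.117) and the partner's at (0.639, 0.140), 257 mm apart, with yaw about −1.6°. The seat starts at about 181 mm. Next I move above it.

```bash
python3 -m jog '[[[0,0,0],[0,0,-40],-1],[[0,0,0],[-5,-10,-80],-1],[[0,0,0],[-20,-45,-80],-1],[[0,0,0],[-38,-86,-80],-1],[[0,0,0],[-56,-126,-80],-1]]'
python3 -m jog '[[[0,0,0],[-18,-40,0],-1],[[0,0,0],[-36,-80,0],-1],[[0,0,0],[-54,-120,0],-1],[[0,0,0],[-72,-160,0],-1],[[0,0,0],[-90,-200,0],-1]]'
python3 -m jog '[[[0,0,0],[-18,-40,0],-1],[[0,0,0],[-36,-80,0],-1],[[0,0,0],[-54,-120,0],-1],[[0,0,0],[-72,-160,0],-1],[[0,0,0],[-72,-160,0],-1]]'
```

```text
time: 0.6
tool_pos: [0.2653, -0.4349, 0.2853]
ee_rot: [-3.141, 0.0, -1.276]
wrist_force: [0.8, -0.2, 0.1]
width: 0.0942
time: 1.1
tool_pos: [0.4306, -0.2899, 0.285]
ee_rot: [3.141, 0.0, -1.275]
wrist_force: [0.5, -0.3, 0.3]
width: 0.0943
time: 1.6
tool_pos: [0.5643, -0.1719, 0.2834]
ee_rot: [3.141, 0.003, -1.268]
wrist_force: [0.8, -0.5, 0.6]
width: 0.0939
```

```bash
python3 -m jog '[[[0,0,7],[-16,-40,0],-1],[[0,0,14],[-33,-81,0],-1],[[0,0,18.5],[-33,-81,0],-1],[[0,0,18.5],[-33,-81,0],-1]]'
python3 - <<'E'
from h import *
print(robot.get_obs()['tool_pos'],robot.get_obs()['ee_rot'],robot.get_obs()['wrist_force'])
P,im,d=snap('wrist');cv2.imwrite('pics/w1.png',im[...,::-1])
w=pts(P,d);z=w[...,2];print(np.linalg.inv(P['world_to_cam'])[:3,3])
near=(abs(w[...,0]-.632)<.06)&(abs(w[...,1]+.117)<.05)
for lo,hi in((.174,.186),(.195,.21)):
    q=w[near&(z>lo)&(z<hi)]
    if len(q):
        print(lo,len(q),np.percentile(q,1,0).round(4),np.percentile(q,50,0).round(4),np.percentile(q,99,0).round(4)); print(cv2.minAreaRect((q[:,:2]*1000).astype(np.float32)))
E
```

```text
time: 2.0
tool_pos: [0.6295, -0.1206, 0.284]
ee_rot: [3.139, 0.0, -1.597]
wrist_force: [-0.1, 1.0, 0.3]
width: 0.0938
[ 0.62953009 -0.12055977  0.28399842] [ 3.13885149e+00  2.32875308e-06 -1.59673675e+00] [-0.08924094  0.95311899  0.34694801]
[ 0.69729498 -0.12162562  0.46357129]
0.174 979 [ 0.6112 -0.1315  0.1772] [ 0.631  -0.1186  0.1792] [ 0.6516 -0.1059  0.1852]
((630.9510498046875, -118.5051040649414), (25.72968864440918, 41.9041748046875), 89.17362976074219)
0.195 511 [ 0.6003 -0.131   0.1954] [ 0.6089 -0.1182  0.2014] [ 0.6641 -0.1054  0.2034]
((631.9505615234375, -118.24464416503906), (25.48456382751465, 64.1313705444336), 88.16098022460938)
```

View pics/w1.png

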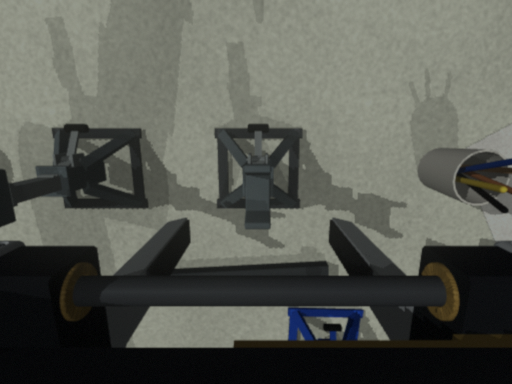

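The wrist view shows the low saddle at (257,190) between the fingers, centre (0.6315, −0.118) and seat about 0.180. The offset is about 2 mm. Next I descend to TCP z = 0.147 and close.

```bash
python3 -m jog '[[[0,0,0],[-2.5,-2,30],-1],[[0,0,0],[-2.5,-2,70],-1],[[0,0,0],[-2.5,-2,105],-1],[[0,0,0],[-2.5,-2,130],-1],[[0,0,0],[-2.5,-2,137],-1]]'
python3 -m jog '[[[0,0,0],[0,0,0],-1],[[0,0,0],[0,0,0],0],[[0,0,0],[0,0,0],0.3],[[0,0,0],[0,0,0],1],[[0,0,0],[0,0,0],1]]'
python3 -m jog '[[[0,0,0],[0,0,0],1],[[0,0,0],[0,0,0],1],[[0,0,0],[0,0,0],1],[[0,0,0],[0,0,0],1],[[0,0,0],[0,0,0],1]]'
```

```text
time: 2.55
tool_pos: [0.6286, -0.1191, 0.1446]
ee_rot: [3.135, 0.001, -1.598]
wrist_force: [-0.4, -0.2, -0.0]
width: 0.0938
time: 3.05
tool_pos: [0.6321, -0.1184, 0.1498]
ee_rot: [-3.14, -0.001, -1.598]
wrist_force: [0.6, 0.3, 0.2]
width: 0.0655
time: 3.55
tool_pos: [0.6316, -0.1187, 0.1484]
ee_rot: [3.141, -0.001, -1.598]
wrist_force: [0.1, -3.1, -0.9]
width: 0.026
```

Held: width 26 mm matches the block. Now I draw up slowly, logging force.

```bash
f(){ tr '\n' ' '|sed 's/tool_pos//;s/ee_rot.*wrist_force//'; echo; }
python3 -m jog '[[[0,0,0],[0,0,-1],1],[[0,0,0],[0,0,-2],1],[[0,0,0],[0,0,-3],1]]'|f
python3 -m jog '[[[0,0,0],[0,0,-1],1],[[0,0,0],[0,0,-2],1],[[0,0,0],[0,0,-3],1]]'|f
python3 -m jog '[[[0,0,0],[0,0,-1],1]]'|f
python3 -m jog '[[[0,0,0],[0,0,-1],1]]'|f
python3 -m jog '[[[0,0,0],[0,0,-1],1]]'|f
python3 -m jog '[[[0,0,0],[0,0,-1],1]]'|f
python3 -m jog '[[[0,0,0],[0,0,-1],1]]'|f
python3 -m jog '[[[0,0,0],[0,0,-1],1]]'|f
python3 -m jog '[[[0,0,0],[0,0,-1],1]]'|f
python3 -m jog '[[[0,0,0],[0,0,-1],1]]'|f
python3 -m jog '[[[0,0,0],[0,0,-1],1]]'|f
python3 -m jog '[[[0,0,0],[0,0,-1],1]]'|f
python3 -m jog '[[[0,0,0],[0,0,-1],1]]'|f
python3 -m jog '[[[0,0,0],[0,0,-1],1]]'|f
```

```text
time: 3.85 : [0.6315, -0.1186, 0.1491] : [4.5, -2.2, -11.0] width: 0.026 
time: 4.15 : [0.6315, -0.1187, 0.1538] : [3.9, -2.9, -10.7] width: 0.0257 
time: 4.25 : [0.6315, -0.1186, 0.1551] : [3.2, -3.0, -10.4] width: 0.0257 
time: 4.35 : [0.6315, -0.1186, 0.1563] : [4.2, -2.8, -11.1] width: 0.0258 
time: 4.45 : [0.6315, -0.1186, 0.1573] : [3.3, -2.9, -10.4] width: 0.0254 
time: 4.55 : [0.6315, -0.1186, 0.1583] : [3.8, -3.5, -10.2] width: 0.026 
time: 4.65 : [0.6315, -0.1186, 0.1593] : [4.0, -3.9, -9.8] width: 0.026 
time: 4.75 : [0.6315, -0.1187, 0.1603] : [4.6, -3.5, -10.9] width: 0.0259 
time: 4.85 : [0.6315, -0.1186, 0.1613] : [3.2, -3.6, -10.5] width: 0.0259 
time: 4.95 : [0.6315, -0.1186, 0.1623] : [3.9, -2.6, -9.4] width: 0.0261 
time: 5.05 : [0.6315, -0.1186, 0.1633] : [3.3, -3.1, -10.6] width: 0.0257 
time: 5.15 : [0.6315, -0.1186, 0.1643] : [4.1, -4.3, -10.2] width: 0.0258 
time: 5.25 : [0.6315, -0.1186, 0.1653] : [4.5, -3.2, -9.9] width: 0.0258 
time: 5.35 : [0.6315, -0.1186, 0.1663] : [4.2, -2.8, -9.9] width: 0.0262
```

```bash
f(){ tr '\n' ' '|sed 's/tool_pos//;s/ee_rot.*wrist_force//'; echo; }
python3 -m jog '[[[0,0,0],[0,0,-0.6],1]]'|f
python3 -m jog '[[[0,0,0],[0,0,-0.6],1]]'|f
python3 -m jog '[[[0,0,0],[0,0,-0.6],1]]'|f
python3 -m jog '[[[0,0,0],[0,0,-0.6],1]]'|f
python3 -m jog '[[[0,0,0],[0,0,-0.6],1]]'|f
python3 -m jog '[[[0,0,0],[0,0,-0.6],1]]'|f
python3 -m jog '[[[0,0,0],[0,0,-0.6],1]]'|f
python3 -m jog '[[[0,0,0],[0,0,-0.6],1]]'|f
python3 -m jog '[[[0,0,0],[0,0,-0.6],1]]'|f
python3 -m jog '[[[0,0,0],[0,0,-0.6],1]]'|f
python3 -m jog '[[[0,0,0],[0,0,-0.6],1]]'|f
python3 -m jog '[[[0,0,0],[0,0,-0.6],1]]'|f
python3 -m jog '[[[0,0,0],[0,0,-0.6],1]]'|f
python3 -m jog '[[[0,0,0],[0,0,-0.6],1]]'|f
python3 -m jog '[[[0,0,0],[0,0,-0.6],1]]'|f
python3 -m jog '[[[0,0,0],[0,0,-0.6],1]]'|f
python3 -m jog '[[[0,0,0],[0,0,-0.6],1]]'|f
python3 -m jog '[[[0,0,0],[0,0,-0.6],1]]'|f
python3 -m jog '[[[0,0,0],[0,0,-0.6],1]]'|f
python3 -m jog '[[[0,0,0],[0,0,-0.6],1]]'|f
```

```text
time: 5.45 : [0.6315, -0.1186, 0.167] : [3.7, -3.2, -11.5] width: 0.0258 
time: 5.55 : [0.6315, -0.1186, 0.1671] : [4.6, -3.8, -13.0] width: 0.0259 
time: 5.65 : [0.6315, -0.1186, 0.1673] : [5.9, -3.3, -13.7] width: 0.0258 
time: 5.75 : [0.6315, -0.1186, 0.1674] : [5.7, -3.4, -13.7] width: 0.0259 
time: 5.85 : [0.6315, -0.1186, 0.1677] : [6.1, -3.4, -14.7] width: 0.0259 
time: 5.95 : [0.6314, -0.1186, 0.168] : [5.1, -4.0, -16.6] width: 0.0258 
time: 6.05 : [0.6315, -0.1186, 0.1683] : [5.1, -4.9, -17.2] width: 0.0261 
time: 6.15 : [0.6314, -0.1186, 0.1686] : [6.7, -3.0, -17.8] width: 0.0258 
time: 6.25 : [0.6314, -0.1186, 0.1688] : [6.5, -3.9, -18.6] width: 0.0254 
time: 6.35 : [0.6314, -0.1186, 0.1692] : [6.3, -3.4, -18.8] width: 0.0258 
time: 6.45 : [0.6314, -0.1186, 0.1694] : [7.3, -4.0, -20.3] width: 0.0259 
time: 6.55 : [0.6314, -0.1186, 0.1696] : [7.0, -4.2, -21.0] width: 0.0259 
time: 6.65 : [0.6314, -0.1186, 0.1701] : [6.2, -4.3, -20.1] width: 0.026 
time: 6.75 : [0.6314, -0.1186, 0.1712] : [6.0, -3.1, -13.1] width: 0.0256 
time: 6.85 : [0.6315, -0.1186, 0.174] : [4.5, -2.7, -15.2] width: 0.026 
time: 6.95 : [0.6315, -0.1187, 0.1741] : [5.6, -3.2, -15.8] width: 0.0257 
time: 7.05 : [0.6314, -0.1186, 0.1742] : [6.6, -4.1, -16.1] width: 0.0256 
time: 7.15 : [0.6314, -0.1186, 0.1745] : [5.7, -5.1, -18.2] width: 0.0256 
time: 7.25 : [0.6314, -0.1186, 0.1748] : [7.0, -4.3, -19.1] width: 0.0259 
time: 7.35 : [0.6314, -0.1186, 0.1751] : [6.8, -3.2, -18.2] width: 0.0258
```

Click 1 shows clearly: force peaked at 21 N and dropped at z≈0.171, with the next tooth from 0.174. So I expect clicks at about 0.177, 0.183 and 0.189, with a fifth at 0.195. I continue.

```bash
f(){ tr '\n' ' '|sed 's/tool_pos//;s/ee_rot.*wrist_force//'; echo; }
python3 -m jog '[[[0,0,0],[0,0,-0.6],1]]'|f
python3 -m jog '[[[0,0,0],[0,0,-0.6],1]]'|f
python3 -m jog '[[[0,0,0],[0,0,-0.6],1]]'|f
python3 -m jog '[[[0,0,0],[0,0,-0.6],1]]'|f
python3 -m jog '[[[0,0,0],[0,0,-0.6],1]]'|f
python3 -m jog '[[[0,0,0],[0,0,-0.6],1]]'|f
python3 -m jog '[[[0,0,0],[0,0,-0.6],1]]'|f
python3 -m jog '[[[0,0,0],[0,0,-0.6],1]]'|f
python3 -m jog '[[[0,0,0],[0,0,-0.6],1]]'|f
python3 -m jog '[[[0,0,0],[0,0,-0.6],1]]'|f
python3 -m jog '[[[0,0,0],[0,0,-0.6],1]]'|f
python3 -m jog '[[[0,0,0],[0,0,-0.6],1]]'|f
```

```text
time: 7.45 : [0.6314, -0.1186, 0.1754] : [7.7, -3.8, -19.3] width: 0.0259 
time: 7.55 : [0.6314, -0.1186, 0.1757] : [7.1, -4.1, -20.4] width: 0.0257 
time: 7.65 : [0.6314, -0.1186, 0.1764] : [6.6, -4.2, -18.9] width: 0.0255 
time: 7.75 : [0.6314, -0.1186, 0.1781] : [4.4, -2.7, -4.7] width: 0.0259 
time: 7.85 : [0.6315, -0.1186, 0.1799] : [5.8, -3.4, -15.4] width: 0.0259 
time: 7.95 : [0.6314, -0.1186, 0.18] : [5.6, -3.7, -16.4] width: 0.026 
time: 8.05 : [0.6314, -0.1186, 0.1802] : [6.6, -3.6, -17.4] width: 0.0258 
time: 8.15 : [0.6314, -0.1186, 0.1805] : [6.9, -3.9, -17.8] width: 0.0257 
time: 8.25 : [0.6314, -0.1186, 0.1808] : [5.6, -4.6, -17.0] width: 0.026 
time: 8.35 : [0.6314, -0.1186, 0.1811] : [6.6, -4.3, -19.4] width: 0.0255 
time: 8.45 : [0.6314, -0.1186, 0.1813] : [6.2, -4.3, -21.1] width: 0.0257 
time: 8.55 : [0.6314, -0.1186, 0.1815] : [7.0, -4.6, -20.2] width: 0.0256
```

```bash
f(){ tr '\n' ' '|sed 's/tool_pos//;s/ee_rot.*wrist_force//'; echo; }
python3 -m jog '[[[0,0,0],[0,0,-0.6],1]]'|f
python3 -m jog '[[[0,0,0],[0,0,-0.6],1]]'|f
python3 -m jog '[[[0,0,0],[0,0,-0.6],1]]'|f
python3 -m jog '[[[0,0,0],[0,0,-0.6],1]]'|f
python3 -m jog '[[[0,0,0],[0,0,-0.6],1]]'|f
python3 -m jog '[[[0,0,0],[0,0,-0.6],1]]'|f
python3 -m jog '[[[0,0,0],[0,0,-0.6],1]]'|f
python3 -m jog '[[[0,0,0],[0,0,-0.6],1]]'|f
python3 -m jog '[[[0,0,0],[0,0,-0.6],1]]'|f
```

```text
time: 8.65 : [0.6314, -0.1186, 0.1819] : [6.7, -3.4, -20.6] width: 0.0253 
time: 8.75 : [0.6314, -0.1186, 0.1827] : [6.7, -3.1, -17.0] width: 0.0259 
time: 8.85 : [0.6315, -0.1186, 0.1854] : [3.8, -2.6, -14.5] width: 0.0257 
time: 8.95 : [0.6315, -0.1186, 0.1861] : [5.5, -3.6, -16.5] width: 0.0256 
time: 9.05 : [0.6314, -0.1186, 0.1862] : [6.5, -3.6, -16.7] width: 0.0257 
time: 9.15 : [0.6315, -0.1186, 0.1865] : [5.2, -2.9, -16.8] width: 0.0259 
time: 9.25 : [0.6314, -0.1186, 0.1868] : [6.9, -3.6, -17.7] width: 0.026 
time: 9.35 : [0.6314, -0.1186, 0.187] : [5.8, -3.9, -18.6] width: 0.0259 
time: 9.45 : [0.6314, -0.1186, 0.1873] : [6.5, -3.3, -19.7] width: 0.0257
```

Click 3 passed at about 0.183–0.184. Next is the fourth, in smaller steps.

```bash
f(){ tr '\n' ' '|sed 's/tool_pos//;s/ee_rot.*wrist_force//'; echo; }
python3 -m jog '[[[0,0,0],[0,0,-0.4],1]]'|f
python3 -m jog '[[[0,0,0],[0,0,-0.4],1]]'|f
python3 -m jog '[[[0,0,0],[0,0,-0.4],1]]'|f
python3 -m jog '[[[0,0,0],[0,0,-0.4],1]]'|f
```

```text
time: 9.55 : [0.6314, -0.1186, 0.1874] : [7.3, -3.5, -21.2] width: 0.0257 
time: 9.65 : [0.6314, -0.1186, 0.1876] : [6.2, -4.7, -21.4] width: 0.0257 
time: 9.75 : [0.6314, -0.1186, 0.1878] : [6.8, -4.8, -20.8] width: 0.0258 
time: 9.85 : [0.6314, -0.1186, 0.1884] : [5.9, -3.4, -20.0] width: 0.0259
```

```bash
f(){ tr '\n' ' '|sed 's/tool_pos//;s/ee_rot.*wrist_force//'; echo; }
python3 -m jog '[[[0,0,0],[0,0,-0.3],1]]'|f
python3 -m jog '[[[0,0,0],[0,0,0],1]]'|f
python3 -m jog '[[[0,0,0],[0,0,0],1]]'|f
```

```text
time: 9.95 : [0.6314, -0.1186, 0.1899] : [4.0, -3.1, -8.8] width: 0.0259 
time: 10.05 : [0.6315, -0.1186, 0.1915] : [4.7, -4.2, -13.7] width: 0.0256 
time: 10.15 : [0.6315, -0.1186, 0.1915] : [4.8, -3.5, -12.6] width: 0.0257
```

Fourth click confirmed (force dropped at 0.189–0.190). Column is at 0.1915, short of the fifth. Now I push down gradually.

```bash
f(){ tr '\n' ' '|sed 's/tool_pos//;s/ee_rot.*wrist_force//'; echo; }
python3 -m jog '[[[0,0,0],[0,0,1],1]]'|f
python3 -m jog '[[[0,0,0],[0,0,1],1]]'|f
python3 -m jog '[[[0,0,0],[0,0,1],1]]'|f
python3 -m jog '[[[0,0,0],[0,0,0.7],1]]'|f
python3 -m jog '[[[0,0,0],[0,0,0.7],1]]'|f
python3 -m jog '[[[0,0,0],[0,0,0.6],1]]'|f
```

```text
time: 10.25 : [0.6315, -0.1186, 0.1915] : [3.6, -3.6, -7.9] width: 0.0256 
time: 10.35 : [0.6315, -0.1186, 0.1914] : [2.8, -2.9, -6.0] width: 0.0262 
time: 10.45 : [0.6316, -0.1186, 0.1914] : [1.7, -3.1, -2.5] width: 0.0259 
time: 10.55 : [0.6316, -0.1186, 0.1913] : [0.4, -2.8, 0.5] width: 0.0258 
time: 10.65 : [0.6316, -0.1186, 0.191] : [-0.4, -3.1, 2.0] width: 0.0258 
time: 10.75 : [0.6316, -0.1187, 0.1906] : [-1.2, -2.9, 4.5] width: 0.0261
```

```bash
f(){ tr '\n' ' '|sed 's/tool_pos//;s/ee_rot.*wrist_force//'; echo; }
python3 -m jog '[[[0,0,0],[0,0,0.6],1]]'|f
python3 -m jog '[[[0,0,0],[0,0,0.6],1]]'|f
python3 -m jog '[[[0,0,0],[0,0,0.6],1]]'|f
python3 -m jog '[[[0,0,0],[0,0,0.6],1]]'|f
```

```text
time: 10.85 : [0.6316, -0.1186, 0.1904] : [-2.8, -2.8, 7.8] width: 0.0257 
time: 10.95 : [0.6316, -0.1186, 0.1904] : [-2.8, -3.3, 8.1] width: 0.0261 
time: 11.05 : [0.6316, -0.1186, 0.1904] : [-3.0, -3.3, 10.6] width: 0.0257 
time: 11.15 : [0.6317, -0.1186, 0.1903] : [-3.5, -2.6, 11.7] width: 0.0259
```

Stopped at 0.1904, so it is on the pawl. I build to about 22 N.

```bash
f(){ tr '\n' ' '|sed 's/tool_pos//;s/ee_rot.*wrist_force//'; echo; }
python3 -m jog '[[[0,0,0],[0,0,0.8],1]]'|f
python3 -m jog '[[[0,0,0],[0,0,0.8],1]]'|f
python3 -m jog '[[[0,0,0],[0,0,0.8],1]]'|f
python3 -m jog '[[[0,0,0],[0,0,0],1]]'|f
```

```text
time: 11.25 : [0.6317, -0.1186, 0.1902] : [-4.0, -2.5, 15.1] width: 0.0256 
time: 11.35 : [0.6317, -0.1186, 0.1902] : [-4.5, -2.0, 16.2] width: 0.0262 
time: 11.45 : [0.6318, -0.1187, 0.1901] : [-6.8, -2.0, 17.6] width: 0.0258 
time: 11.55 : [0.6317, -0.1187, 0.1901] : [-5.4, -2.5, 15.9] width: 0.026
```

```bash
f(){ tr '\n' ' '|sed 's/tool_pos//;s/ee_rot.*wrist_force//'; echo; }
python3 -m jog '[[[0,0,0],[0,0,0.8],1]]'|f
python3 -m jog '[[[0,0,0],[0,0,0.6],1]]'|f
python3 -m jog '[[[0,0,0],[0,0,0],1]]'|f
python3 -m jog '[[[0,0,0],[0,0,0],1]]'|f
```

```text
time: 11.65 : [0.6318, -0.1187, 0.19] : [-6.6, -1.9, 19.3] width: 0.0257 
time: 11.75 : [0.6318, -0.1187, 0.1899] : [-7.1, -1.8, 20.4] width: 0.0257 
time: 11.85 : [0.6318, -0.1186, 0.1899] : [-7.4, -2.9, 19.1] width: 0.026 
time: 11.95 : [0.6318, -0.1187, 0.19] : [-6.1, -1.8, 19.2] width: 0.0258
```

```bash
f(){ tr '\n' ' '|sed 's/tool_pos//;s/ee_rot.*wrist_force//'; echo; }
python3 -m jog '[[[0,0,0],[0,0,0.6],1]]'|f
python3 -m jog '[[[0,0,0],[0,0,0],1],[[0,0,0],[0,0,0],1]]'|f
python3 -m jog '[[[0,0,0],[0,0,0],1],[[0,0,0],[0,0,0],1]]'|f
python3 -m jog '[[[0,0,0],[0,0,0],1],[[0,0,0],[0,0,0],1]]'|f
python3 -m jog '[[[0,0,0],[0,0,-2],1]]'|f
python3 -m jog '[[[0,0,0],[0,0,-2],1]]'|f
```

```text
time: 12.05 : [0.6318, -0.1187, 0.1899] : [-8.2, -1.6, 23.3] width: 0.0253 
time: 12.25 : [0.6318, -0.1186, 0.1899] : [-6.8, -1.7, 20.7] width: 0.0259 
time: 12.45 : [0.6318, -0.1187, 0.1899] : [-6.6, -2.0, 20.6] width: 0.0258 
time: 12.65 : [0.6319, -0.1187, 0.1899] : [-6.9, -2.5, 20.6] width: 0.0259 
time: 12.75 : [0.6318, -0.1186, 0.1899] : [-4.4, -3.1, 10.4] width: 0.0258 
time: 12.85 : [0.6317, -0.1186, 0.1901] : [-2.4, -2.8, 4.6] width: 0.0261
```

Seated: about 20 N held for 0.9 s, peak reading 23 N. I unload, open, and rise.

```bash
python3 -m jog '[[[0,0,0],[0,0,-1],1],[[0,0,0],[0,0,-1.3],0.3],[[0,0,0],[0,0,-1.3],-0.3],[[0,0,0],[0,0,-1.3],-1],[[0,0,0],[0,0,-1.3],-1]]'
python3 -m jog '[[[0,0,0],[0,0,0],-1],[[0,0,0],[0,0,0],-1],[[0,0,0],[0,0,-15],-1],[[0,0,0],[0,0,-50],-1],[[0,0,0],[0,0,-90],-1]]'
python3 -m jog '[[[0,0,0],[0,0,-20],-1],[[0,0,0],[0,0,-20],-1]]'
python3 - <<'E'
from h import *
P,im,d=snap('wrist')
w=pts(P,d);z=w[...,2]
for n,c in(('low',(.632,-.118)),('set',(.639,.14))):
    near=(abs(w[...,0]-c[0])<.017)&(abs(w[...,1]-c[1])<.02)&(z>.17)
    q=w[near]; 
    if len(q): print(n,len(q),np.percentile(q,[5,50,95],axis=0).round(4))
for nm in('top','scene'):
  P,im,d=snap(nm); w=pts(P,d);z=w[...,2]
  cv2.imwrite(f'pics/{nm}2.png',im[...,::-1])
  for n,c in(('low',(.632,-.118)),('set',(.639,.14))):
    near=(abs(w[...,0]-c[0])<.017)&(abs(w[...,1]-c[1])<.02)&(z>.16)&(z<.26)
    q=w[near]
    if len(q): print(nm,n,len(q),np.percentile(q,[5,50,95],axis=0).round(4))
E
```

```text
time: 13.35
tool_pos: [0.6314, -0.1177, 0.1858]
ee_rot: [3.14, 0.001, -1.597]
wrist_force: [0.0, 0.1, -0.2]
width: 0.0536
time: 13.85
tool_pos: [0.6309, -0.1181, 0.2768]
ee_rot: [3.139, 0.001, -1.598]
wrist_force: [0.6, -0.4, 0.8]
width: 0.0924
time: 14.05
tool_pos: [0.633, -0.1187, 0.3029]
ee_rot: [-3.131, -0.003, -1.598]
wrist_force: [-0.4, -0.2, -0.3]
width: 0.0941
low 917 [[ 0.617  -0.1297  0.2198]
 [ 0.6324 -0.1181  0.2211]
 [ 0.6475 -0.1066  0.2222]]
set 1227 [[0.624  0.1255 0.1762]
 [0.6382 0.1267 0.2063]
 [0.6537 0.1304 0.2212]]
top low 122 [[ 0.6168 -0.1293  0.2166]
 [ 0.6324 -0.1156  0.2195]
 [ 0.648  -0.1041  0.2223]]
top set 129 [[0.6247 0.1273 0.1936]
 [0.6393 0.1383 0.219 ]
 [0.6537 0.1525 0.2224]]
scene low 163 [[ 0.6168 -0.1315  0.2135]
 [ 0.6309 -0.1198  0.2201]
 [ 0.6449 -0.1073  0.2221]]
scene set 219 [[0.6235 0.1254 0.1684]
 [0.639  0.1302 0.2184]
 [0.6531 0.149  0.2211]]
```

Both seats now read about 0.221–0.222 in the wrist view, so low_stand is set. Next I go above the tube.

```bash
python3 -m jog '[[[0,0,-8],[-10,35,0],-1],[[0,0,-16],[-22,75,0],-1],[[0,0,-24],[-35,115,0],-1],[[0,0,-32],[-48,155,0],-1],[[0,0,-40],[-59,187,0],-1]]'
python3 -m jog '[[[0,0,-8],[0,0,10],-1],[[0,0,-16],[0,0,40],-1],[[0,0,-24],[0,0,60],-1],[[0,0,-32],[0,0,80],-1],[[0,0,-40],[0,0,80],-1]]'
python3 -m jog '[[[0,0,-7],[0,0,0],-1],[[0,0,-13],[0,0,0],-1],[[0,0,-13],[0,0,0],-1],[[0,0,-13],[0,0,0],-1]]'
python3 - <<'E'
from h import *
P,im,d=snap('wrist');cv2.imwrite('pics/w2.png',im[...,::-1])
o=robot.get_obs();print(o['tool_pos'],o['ee_rot'],np.linalg.inv(P['world_to_cam'])[:3,3])
w=pts(P,d);z=w[...,2]
m=(z>.013)&(z<.028)&(abs(w[...,0]-.4475)<.03)&(abs(w[...,1]+.055)<.21)
q=w[m];print(len(q),np.percentile(q,[0.5,50,99.5],axis=0).round(4),cv2.minAreaRect((q[:,:2]*1000).astype(np.float32)))
E
```

```text
time: 14.7
tool_pos: [0.4434, -0.0534, 0.2941]
ee_rot: [3.139, 0.004, -0.894]
wrist_force: [0.3, -0.2, -0.4]
width: 0.0943
time: 15.2
tool_pos: [0.4432, -0.0535, 0.2105]
ee_rot: [-3.141, 0.011, -0.196]
wrist_force: [-0.7, -0.4, -0.2]
width: 0.0936
time: 15.6
tool_pos: [0.4455, -0.0541, 0.2149]
ee_rot: [-3.141, 0.003, 0.023]
wrist_force: [0.2, 0.8, -0.0]
width: 0.0942
[ 0.44567647 -0.05412001  0.21528854] [-3.14111065e+00  2.12438473e-03  2.34508404e-02] [0.44517769 0.01305342 0.39470755]
3674 [[ 0.4344 -0.1928  0.0186]
 [ 0.4484 -0.0118  0.0207]
 [ 0.4625  0.1232  0.0226]] ((448.5733337402344, -35.2891845703125), (19.677927017211914, 319.86383056640625), 1.8196858167648315)
```

View pics/w2.png

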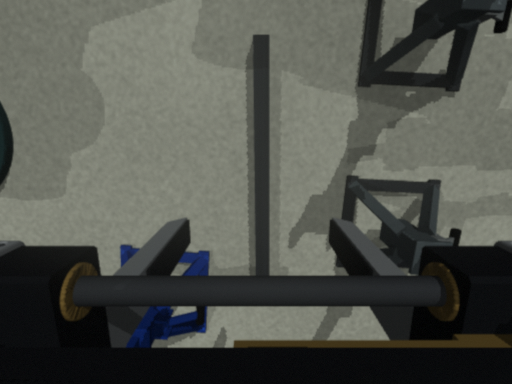

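Wrist view: the tube runs from (261,36) straight down past (262,270). Its far end is at y = 0.1245, so the middle is about (0.449, −0.0555), tilted 1.8°. The blue stand lies clear. I descend.

```bash
python3 -m jog '[[[0,0,-0.4],[3.7,1.6,35],-1],[[0,0,-0.4],[3.7,1.6,80],-1],[[0,0,-0.4],[3.7,1.6,125],-1],[[0,0,-0.4],[3.7,1.6,165],-1],[[0,0,-0.4],[3.7,1.6,190],-1]]'
python3 -m jog '[[[0,0,0],[0,0,5],-1],[[0,0,0],[0,0,10],-1],[[0,0,0],[0,0,10],-1],[[0,0,0],[0,0,10],-1]]'
```

```text
time: 16.15
tool_pos: [0.4474, -0.0551, 0.0227]
ee_rot: [-3.14, 0.005, 0.031]
wrist_force: [-0.2, -0.3, -0.4]
width: 0.094
time: 16.55
tool_pos: [0.4515, -0.0562, 0.0182]
ee_rot: [3.141, -0.003, 0.032]
wrist_force: [0.1, -0.0, 0.0]
width: 0.094
```

```bash
python3 -m jog '[[[0,0,0],[0,0,4],-1],[[0,0,0],[0,0,8],-1],[[0,0,0],[0,0,8],-1],[[0,0,0],[0,0,8],-1],[[0,0,0],[0,0,8],-1]]'
python3 -m jog '[[[0,0,0],[0,0,0],-1],[[0,0,0],[0,0,0],-1]]'
```

```text
time: 17.05
tool_pos: [0.4501, -0.0558, 0.0086]
ee_rot: [3.141, -0.0, 0.032]
wrist_force: [-0.2, -0.9, 0.2]
width: 0.0938
time: 17.25
tool_pos: [0.4501, -0.0558, 0.0085]
ee_rot: [3.141, -0.0, 0.032]
wrist_force: [0.3, -0.3, -0.8]
width: 0.094
```

```bash
python3 -m jog '[[[0,0,0],[-1,0,4],-1],[[0,0,0],[-1,0,4],0],[[0,0,0],[-1,0,4],0.5],[[0,0,0],[-1,0,4],1],[[0,0,0],[-1,0,4],1]]'
python3 -m jog '[[[0,0,0],[0,0,0],1],[[0,0,0],[0,0,0],1],[[0,0,0],[0,0,0],1],[[0,0,0],[0,0,0],1],[[0,0,0],[0,0,0],1]]'
python3 -m jog '[[[0,0,0],[0,0,-3],1],[[0,0,0],[0,0,-15],1],[[0,0,0],[0,0,-30],1],[[0,0,0],[0,0,-30],1],[[0,0,0],[0,0,-30],1]]'
```

```text
time: 17.75
tool_pos: [0.4491, -0.0558, 0.0045]
ee_rot: [3.141, -0.0, 0.032]
wrist_force: [-0.0, 0.8, -0.1]
width: 0.0655
time: 18.25
tool_pos: [0.449, -0.0558, 0.0045]
ee_rot: [3.141, -0.0, 0.032]
wrist_force: [0.0, 0.7, -0.3]
width: 0.0253
time: 18.75
tool_pos: [0.449, -0.0558, 0.0346]
ee_rot: [3.141, -0.0, 0.032]
wrist_force: [-0.3, 0.2, -4.2]
width: 0.0198
```

Tube held (width 19.8 mm, about 0.43 kg). I raise it and carry it over.

```bash
python3 -m jog '[[[0,0,0],[0,0,-20],1],[[0,0,0],[0,0,-55],1],[[0,0,0],[0,0,-90],1],[[0,0,0],[0,0,-125],1],[[0,0,0],[0,0,-160],1]]'
python3 -m jog '[[[0,0,0],[0,0,-35],1],[[0,0,0],[0,0,-70],1],[[0,0,0],[0,0,-90],1],[[0,0,0],[0,0,-97],1],[[0,0,0],[0,0,-97],1]]'
python3 -m jog '[[[0,0,0.5],[15,-5,0],1],[[0,0,1],[40,-13,0],1],[[0,0,1.5],[70,-23,0],1],[[0,0,2],[100,-32,0],1],[[0,0,2.5],[125,-40,0],1]]'
python3 -m jog '[[[0,0,0.5],[20,-6,0],1],[[0,0,0.9],[40,-13,0],1],[[0,0,0.9],[55,-18,0],1],[[0,0,0.9],[61,-20,0],1],[[0,0,0.9],[61,-20,0],1]]'
python3 -m jog '[[[0,0,0],[0,0,0],1],[[0,0,0],[0,0,0],1],[[0,0,0],[0,0,0],1]]'
```

```text
time: 19.25
tool_pos: [0.4482, -0.0556, 0.1945]
ee_rot: [-3.141, 0.002, 0.032]
wrist_force: [1.0, 0.4, -5.1]
width: 0.0197
time: 19.75
tool_pos: [0.4491, -0.0558, 0.2913]
ee_rot: [3.141, -0.0, 0.032]
wrist_force: [-0.8, 0.1, -4.6]
width: 0.0199
time: 20.25
tool_pos: [0.5731, -0.0111, 0.2877]
ee_rot: [-3.141, 0.006, -0.011]
wrist_force: [-0.7, 0.5, -4.3]
width: 0.0198
time: 20.75
tool_pos: [0.6336, 0.0077, 0.2883]
ee_rot: [-3.142, 0.005, -0.027]
wrist_force: [-0.1, -0.1, -4.3]
width: 0.0199
time: 21.05
tool_pos: [0.6333, 0.0072, 0.292]
ee_rot: [3.141, -0.001, -0.028]
wrist_force: [-0.1, 0.1, -4.1]
width: 0.0198
```

```bash
python3 - <<'E'
from h import *
o=robot.get_obs();print(o['tool_pos'],o['ee_rot'],o['width'])
for n in('wrist','scene','top'):
    P,im,d=snap(n);cv2.imwrite(f'pics/{n}3.png',im[...,::-1])
    w=pts(P,d);z=w[...,2]
    m=(z>.262)&(z<.308)&(abs(w[...,0]-.6355)<.035)&(abs(w[...,1]-.011)<.21)&(abs(w[...,1]-.011)>.05)
    q=w[m]
    if len(q)<20: continue
    print(n,len(q),np.percentile(q,[1,50,99],axis=0).round(4))
    A=np.c_[q[:,1]-.011,np.ones(len(q))]; print('slope x,z vs y',np.linalg.lstsq(A,q[:,[0,2]],rcond=None)[0].round(4).tolist())
E
python3 -c "
import cv2,numpy as np
a=cv2.imread('pics/wrist3.png');b=cv2.imread('pics/scene3.png')[150:320,160:370];c=cv2.imread('pics/top3.png')[80:250,150:360]
r=lambda x:cv2.resize(x,(400,300));cv2.imwrite('pics/m3.png',np.vstack([np.hstack([r(a),r(b)]),np.hstack([r(c),r(c)*0])]))"
```

```text
[0.63334469 0.00724678 0.29202271] [ 3.14139223e+00 -5.95910255e-04 -2.75263159e-02] 0.019775871955779945
wrist 6468 [[ 0.6238 -0.065   0.3051]
 [ 0.6363  0.0965  0.3066]
 [ 0.6471  0.1391  0.3079]]
slope x,z vs y [[0.0272, -0.0007], [0.6345, 0.3066]]
scene 1376 [[ 0.6206 -0.1706  0.2858]
 [ 0.6384 -0.0704  0.3049]
 [ 0.6495  0.1843  0.3076]]
slope x,z vs y [[0.0299, -0.0015], [0.6377, 0.3021]]
top 674 [[ 0.6194 -0.1691  0.2874]
 [ 0.6315 -0.0798  0.3048]
 [ 0.6469  0.1873  0.3078]]
slope x,z vs y [[0.0263, 0.0022], [0.6325, 0.3033]]
```

View pics/m3.png

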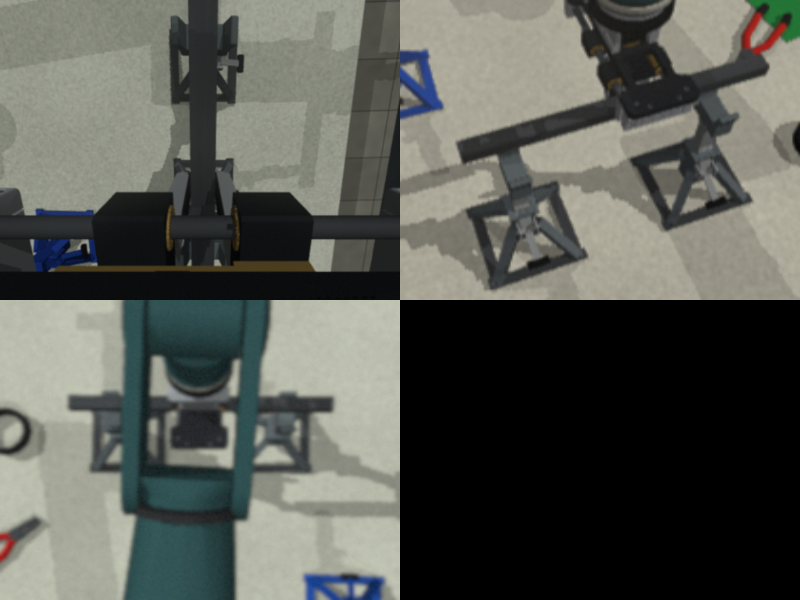

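The tube is level (slope ≤ 0.002) and lies over both saddles along their axis. The wrist picture shows it between the horns at (205,60) and (205,180). I shift +2 mm x, +4 mm y and lower.

```bash
f(){ tr '\n' ' '|sed 's/tool_pos//;s/ee_rot.*wrist_force//'; echo; }
python3 -m jog '[[[0,0,0],[2,-4,10],1],[[0,0,0],[2,-4,25],1],[[0,0,0],[2,-4,40],1],[[0,0,0],[2,-4,50],1],[[0,0,0],[2,-4,55],1]]'|f
python3 -m jog '[[[0,0,0],[0,0,0],1],[[0,0,0],[0,0,0],1],[[0,0,0],[0,0,1],1],[[0,0,0],[0,0,2],1],[[0,0,0],[0,0,3],1]]'|f
python3 -m jog '[[[0,0,0],[0,0,1],1],[[0,0,0],[0,0,2],1],[[0,0,0],[0,0,3],1]]'|f
python3 -m jog '[[[0,0,0],[0,0,1],1],[[0,0,0],[0,0,2],1]]'|f
```

```text
time: 21.7 : [0.6354, 0.0117, 0.2343] : [-0.3, 0.2, -4.4] width: 0.02 
time: 22.2 : [0.6362, 0.0114, 0.234] : [-0.1, 0.1, -4.3] width: 0.0195 
time: 22.5 : [0.636, 0.0114, 0.2303] : [-0.1, 0.9, -5.4] width: 0.0195 
time: 22.7 : [0.636, 0.0115, 0.2283] : [-0.7, 0.4, -5.1] width: 0.0195
```

```bash
f(){ tr '\n' ' '|sed 's/tool_pos//;s/ee_rot.*wrist_force//'; echo; }
python3 -m jog '[[[0,0,0],[0,0,0.7],1]]'|f
python3 -m jog '[[[0,0,0],[0,0,0.7],1]]'|f
python3 -m jog '[[[0,0,0],[0,0,0.5],1]]'|f
python3 -m jog '[[[0,0,0],[0,0,0.5],1]]'|f
python3 -m jog '[[[0,0,0],[0,0,0.5],1]]'|f
```

```text
time: 22.8 : [0.6359, 0.0115, 0.2276] : [0.3, -0.2, -4.1] width: 0.0199 
time: 22.9 : [0.636, 0.0115, 0.227] : [-0.4, -0.0, -4.7] width: 0.0195 
time: 23.0 : [0.636, 0.0115, 0.2265] : [-0.4, 0.4, -2.6] width: 0.0199 
time: 23.1 : [0.636, 0.0114, 0.2265] : [-0.8, -0.1, -2.5] width: 0.0198 
time: 23.2 : [0.636, 0.0114, 0.2265] : [-1.3, -0.5, 1.0] width: 0.0196
```

Contact at 0.2265, weight taken. I release and withdraw.

```bash
f(){ tr '\n' ' '|sed 's/tool_pos//;s/ee_rot.*wrist_force//'; echo; }
python3 -m jog '[[[0,0,0],[0,0,0],0.5],[[0,0,0],[0,0,0],0.2],[[0,0,0],[0,0,0],-0.3],[[0,0,0],[0,0,0],-0.6],[[0,0,0],[0,0,0],-0.6]]'|f
python3 -m jog '[[[0,0,0],[0,0,0],-0.6],[[0,0,0],[0,0,0],-0.6],[[0,0,0],[0,0,-5],-0.6],[[0,0,0],[0,0,-15],-0.6],[[0,0,0],[0,0,-30],-0.6]]'|f
python3 -m jog '[[[0,0,0],[0,0,-30],-0.6],[[0,0,0],[0,0,-65],-0.6],[[0,0,0],[0,0,-90],-0.6],[[0,0,0],[-20,0,-100],-0.6],[[0,0,0],[-50,0,-100],-0.6]]'|f
python3 -m jog '[[[0,0,0],[-40,0,0],-0.6],[[0,0,0],[-80,0,0],-0.6],[[0,0,0],[-120,0,0],-0.6],[[0,0,0],[-150,0,0],-0.6],[[0,0,0],[-150,0,0],-0.6]]'|f
python3 - <<'E'
from h import *
for n in('scene','top'):
    P,im,d=snap(n);cv2.imwrite(f'pics/{n}4.png',im[...,::-1])
    w=pts(P,d);z=w[...,2]
    m=(z>.234)&(z<.2475)&(abs(w[...,0]-.6355)<.011)&(abs(w[...,1]-.011)<.21)
    q=w[m]; print(n,len(q),np.percentile(q,[.5,50,99.5],axis=0).round(4))
    A=np.c_[q[:,1]-.011,np.ones(len(q))]; print('slope',np.linalg.lstsq(A,q[:,[0,2]],rcond=None)[0].round(4).tolist())
a=cv2.imread('pics/scene4.png')[120:320,60:400];c=cv2.imread('pics/top4.png')[90:290,100:440]
r=lambda x:cv2.resize(x,(510,300));cv2.imwrite('pics/m4.png',np.vstack([r(a),r(c)]))
E
```

```text
time: 23.7 : [0.6361, 0.0114, 0.2258] : [0.6, 0.1, -0.3] width: 0.0524 
time: 24.2 : [0.6357, 0.0115, 0.2557] : [0.1, -0.3, 0.3] width: 0.0752 
time: 24.7 : [0.587, 0.0126, 0.3581] : [-0.5, 0.2, 0.1] width: 0.0752 
time: 25.2 : [0.4335, 0.0172, 0.3588] : [-0.4, 0.7, 0.6] width: 0.0749 
scene 1255 [[ 0.6247 -0.1671  0.2346]
 [ 0.6367 -0.0171  0.2398]
 [ 0.6464  0.1892  0.2428]]
slope [[0.0145, -0.0002], [0.6368, 0.2397]]
top 898 [[ 0.6247 -0.1648  0.2345]
 [ 0.6358  0.0069  0.2398]
 [ 0.6463  0.1895  0.2441]]
slope [[0.0166, -0.0001], [0.6359, 0.2397]]
```

View pics/m4.png

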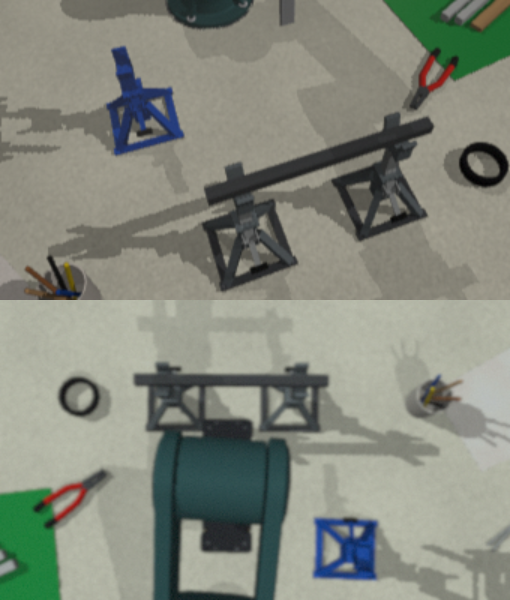

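The tube lies in both saddles, level (z slope about 0.0002), top at 0.240, spanning y −0.167 to 0.19, so its middle is about 0.011. The bystanders are untouched and the arm is clear, so I hand in.

```bash
python3 -c "
from bench import close_job; print(close_job())"
```

```text
the job is handed in; nothing more can be done
None
```

I set the low stand to four clicks and laid the tube level across both saddles, then handed the job in at about 25 s of the 72 s allowed. The hand-in reported no verdict.

- **Stand:** I gripped the low stand's saddle and drew it up. The pull force dropped four times, about 6 mm apart, for the four clicks, and I stopped short of the fifth. I then pushed down at about 20 N for about 0.9 s (highest reading 23 N), and the column held on the pawl. The seat then measured about 221 mm, against the required 220.5 mm.
- **Tube:** I lowered it until the saddles took its weight, then let go and moved the arm clear. The tube's top is at about 240 mm with a slope of about 0.0002. Its middle is at y ≈ 0.011 m, midway between the stands.
- **Bystanders:** In the last pictures the pliers, tape roll, pencil cup and blue stand look undisturbed. I checked these by eye only.

No check failed. The only disagreement was about 1–2 mm between the camera views on where the saddles and tube lie, well inside the 9 mm of clearance on each side between the horns.

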